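# Load a cheese cone through the display case's hanging flap

### The arm

A 7-joint arm with a two-finger parallel gripper is mounted at the origin on the work surface. World frame = base frame: x ahead of the robot, y to its left, z up, the work surface at z = 0. Lengths are in m, angles in rad, forces in N, time in s.
With the tool pointing down it reaches from about 0.4 to 0.875 m from the base axis. Payload 19.3 kg.
Tool frame: the origin (TCP) lies midway between the tips of the shut fingers; the grasp point (between the pads) lies 19 mm behind it; z points along the fingers, y is the line along which they close (so a half turn about z gives the same grasp; the last joint's range is limited). The gripper opens to 85 mm and grips with 20 to 120 N. Pads are 22 mm wide; open, the fingers measure 114 mm over their backs; the gripper's body (76 mm by 85 mm) begins 54 mm behind the grasp point. The pads swing forward as they close: fully open they stand 13 mm farther back than shut.
Start: joints at [1.038, 0.521, -0.036, 1.599, 0.021, 1.021, -0.113], TCP at [0.279, -0.559, 0.231] pointing down, gripper open.
Joint ranges: [-2.91, 2.91], [-0.3, 2.13], [-1.5, 1.42], [0.17, 2.43], [-1.26, 4.41], [0.16, 1.93], [-2.52, 2.52]. Speed limits (rad/s): [1.89, 1.89, 2.39, 2.39, 3.01, 3.01, 3.01].

### API

Orientations are given as [roll, pitch, yaw] about the fixed x, y, z axes, in that order (R = Rz(yaw) Ry(pitch) Rx(roll)).
In Python, from workcell import bot gives the robot as it stands.
- The arm moves only by the tool move_arm, never from a script. Its argument "moves" is a list that holds one entry, the list of rows, each a list of 7 numbers: the opening, from 0 (shut) to 1 (fully open), then the shift along the tool's x, y, z in units of 1000 mm (1.0 is 1000 mm), then the turn, a rotation vector about the tool's x, y, z in units of 2 pi rad (1.0 is 2 pi rad). A call has 1 to 5 rows; each row is the pose to reach, as a shift and turn from the pose commanded when the call began, along the tool's axes at that moment, turning the shorter way round; what a row does not reach only later rows make up. A row lasts 1/10 s, in which the tool goes at most 50 mm and 8.59 degrees, less where a joint would pass 70% of its speed; a pose out of reach is approached as far as the arm can. A call with a number of a shift or a turn outside -1 to 1 is refused whole. A call with a gripper value outside its range is refused whole. The fingers move at their own pace and stop on an object; "force" is the grip in N (left out, the last holds). Time passes only in rows, so rows that repeat a pose let the fingers close. It gives the time, the measured TCP pose, the force, the opening and the grip force at its end, in the units of the state.
- bot.observe(): the state, without advancing time (a new reading comes with each control period).
- bot.grab_frame(name): name is "side" or "top"; returns the picture (400x640x3 uint8, red, green, blue); there is no depth.
- bot.camera_params(name): a dict with "vertical_fov" (degrees; the focal length in pixels is half the picture's height over the tangent of half this angle, whatever the lens; pixels are square), "cx", "cy" (the principal point, pixels), "R" (3x3) and "t" (3): a world point X has camera coordinates R X + t. Camera axes: x right, y down, z forward; pixel columns grow to the right and rows downward; lengths in m; the calibration is good to about 2 mm. A picture is of the moment at which its call begins. camera_params takes no time and is no camera call.
- bot.job_done(): hands the job in; it is judged then, once.
The state is a dict: "clock": time; "qpos": joint angles; "qd": joint speeds; "joint_efforts": joint torques, N m; "position": TCP position; "tool_rot": TCP orientation; "force": force on the tool from outside, world axes, zero at the start; "moment": the same for the moment, N m; "grip_width": finger opening in m; "finger_force": force on a finger pad.
Only numpy, scipy, OpenCV 4.12 (cv2) and the standard library are available. Lean on these libraries where they do the work, as an engineer would, in place of code of your own. Each camera call takes 0.05 s, during which the arm holds its last target. There are 200 camera calls.

### The job

Push the cone-shaped cheese that stands on the display case's loading ledge under the hanging flap and into the case, until it stands upright wholly behind the flap; then withdraw the hand so that the flap swings shut behind it. Only slide the cheese, steadily: do not lift, tip or bat it. Leave the jar beside it, the cheese already inside the case and the jug where they are.

Things in the scene. Friction and masses are not known exactly. Their poses are not given: they have to be found in the camera images.
- case: counter-top display case, fixed. Origin: under its floor plate, mid-width, in the hanging flap's plane; x points into the case (away from the robot at yaw 0), y to its left. Steel floor plate 12 mm thick, x -150 to +320 mm, y +-200 mm: x < 0 is the open loading ledge, the rest is inside, between clear side panels (y +-190 mm) and under a clear roof 267 mm above the table; back open.
- doorway (a point): middle of the doorway's foot: on the floor plate (12 mm above the table), in the flap's plane. Uprights 18 mm square at 190 mm to either side leave 362 mm; from plate to the flap's hinge rod it is 225 mm high. Above the rod a front rail, 18 x 14 mm, underside 262 mm above the table. x points into the case.
- flap (a joint): flap hanging in the doorway: clear sheet 340 mm wide with a 22 mm high steel strip on its lower edge, 0.22 kg. Hinged along its top on a level 10 mm rod (along the case's y, at x = 0, 242 mm above the table). Falls shut by its weight within 1 s; opens only inward (lower edge to the case's +x and up), under 3 N. 0 = hanging shut, grows as it opens, up to 1.5 rad.
- flap_edge (a point): middle of the flap's lower edge, 190 mm from the hinge axis; when shut it is 40 mm above the floor plate. Something as tall as the cheese keeps the flap propped up until its top is more than about 103 mm past the flap's plane.
- cheese: the cheese to be loaded: cone 70 mm tall, base 76 mm across; its lowest 24 mm is an upright cylinder, above that it tapers to a blunt 16 mm top. About 0.16 kg, loose, slides on the plate. Origin: centre of its base; z is its axis. Stands on the ledge, 55 to 75 mm before the flap's plane, about 85 mm left or right of the middle.
- jar: bystander: lidded jar, 68 mm in diameter, 85 mm tall, standing on the other half of the ledge. Origin: centre of its base.
- cheese_rear: bystander: cone cheese of the same shape and size, already inside the case, near mid-width (y within 10 mm of the middle), 185 to 205 mm behind the flap's plane. Origin: centre of its base.
- jug: bystander: white bottle with a cap, 96 mm in diameter, 200 mm tall, standing on the table to the robot's right of the case. Origin: centre of its base.
Mind the look-alikes: they are no part of the job. What is shaped like the cheese but blue or pink is not meant.

How it is judged:
By the outcome, as a careful person would: the job done as asked, in the order asked, and still so for the second after the job is handed in, with the robot touching nothing.
It also fails if it takes over 40 s, if anything falls off the work surface, if the arm or the gripper's body presses on something with over 40 N, if the wrist force passes 120 N, or if a joint passes its speed limit or range.

## Working session

There is one attempt and no reset: what is moved stays moved. The work goes in short steps, Python scripts to look and compute and a tool call to move; the robot and the scene stay as the last step left them, time stands still between calls to the robot, and variables do not carry over. Pictures are saved under pics/ and viewed, at most 10 in all, crops included, and the job is handed in when it is done.

Besides the shell and the picture viewer there is one more tool, called after ">>>" as name(argument=value, ...) on one line, values as JSON. move_arm: Moves the arm, as the interface text tells. Shifts and turns lie within -1 to 1; 1 stands for 1000 mm of shift or 2 pi rad of turn. Its arguments: {"type":"object","properties":{"moves":{"type":"array"},"force":{"type":"number"}},"required":["moves"]}

```bash
mkdir -p pics; python3 - <<'E'
from workcell import bot
import cv2
for n in("side","top"):
    cv2.imwrite(f"pics/{n}0.png",bot.grab_frame(n)[:,:,::-1]); print(n,bot.camera_params(n))
o=bot.observe();print(o["clock"],o["position"],o["tool_rot"],o["force"])
E
```

```text
side {'vertical_fov': 46.97658922981664, 'cx': 318.38476500850453, 'cy': 197.7708699144664, 'R': array([[-0.98458576, -0.17488255,  0.00264087],
       [-0.12638143,  0.70092527, -0.70194836],
       [ 0.12090746, -0.69146212, -0.71222295]]), 't': array([0.53989538, 0.21565661, 1.12995663])}
top {'vertical_fov': 43.99259627304119, 'cx': 314.93575939333255, 'cy': 201.54682760638798, 'R': array([[ 0.01534901, -0.99986937, -0.00506478],
       [-0.97872157, -0.0139874 , -0.20471553],
       [ 0.20461795,  0.00809919, -0.97880841]]), 't': array([-0.05761161,  0.58386727,  1.42011951])}
0.1 [ 0.27885571 -0.5589961   0.23076523] [-3.14050973e+00  7.36759810e-05  4.62750852e-01] [-0.9516775  -0.14379429  0.60070778]
```

View pics/side0.png

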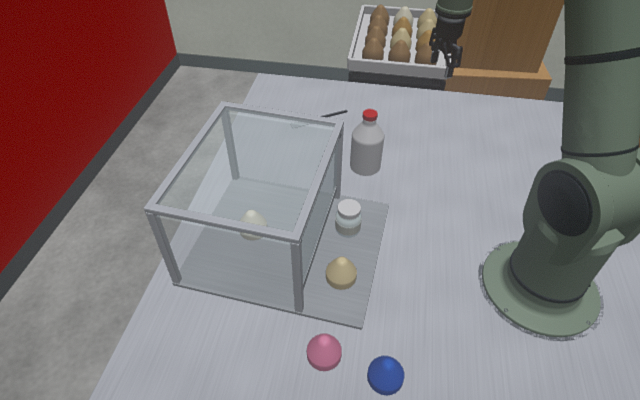

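View pics/top0.png

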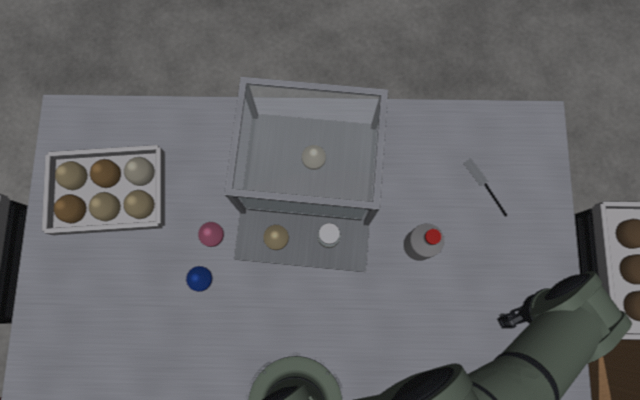

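Side view: the loose tan cone is at (341,271), the jar at (348,214), the rear cheese at (252,223) and the jug at (367,145). 
Top view: the cone is at (276,237), the jar at (329,235), the rear cheese at (314,158) and the jug at (427,241). The ledge corners are near (235,261) and (366,271).
Possible mix-ups: tan cone on the ledge (276,237), rear cheese inside (314,158), pink cone (211,234), blue cone (199,279), crate items (70–140,170–210). I choose the tan one on the ledge and will check it in a close crop.

```bash
python3 - <<'E'
import cv2
a=cv2.imread("pics/top0.png")[180:290,215:395]
cv2.imwrite("pics/c1.png",cv2.resize(a,None,fx=4.4,fy=4.4,interpolation=cv2.INTER_CUBIC))
a=cv2.imread("pics/side0.png")[180:340,230:430]
cv2.imwrite("pics/c2.png",cv2.resize(a,None,fx=3.7,fy=3.7,interpolation=cv2.INTER_CUBIC))
E
```

```text
(no output)
```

View pics/c1.png

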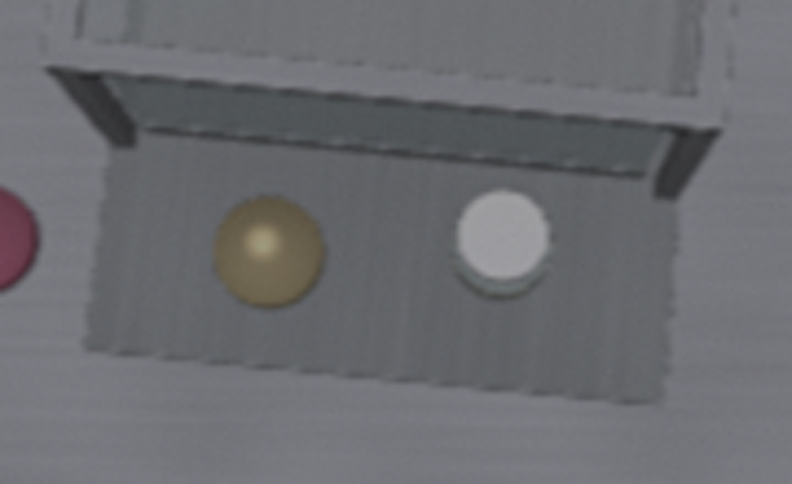

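View pics/c2.png

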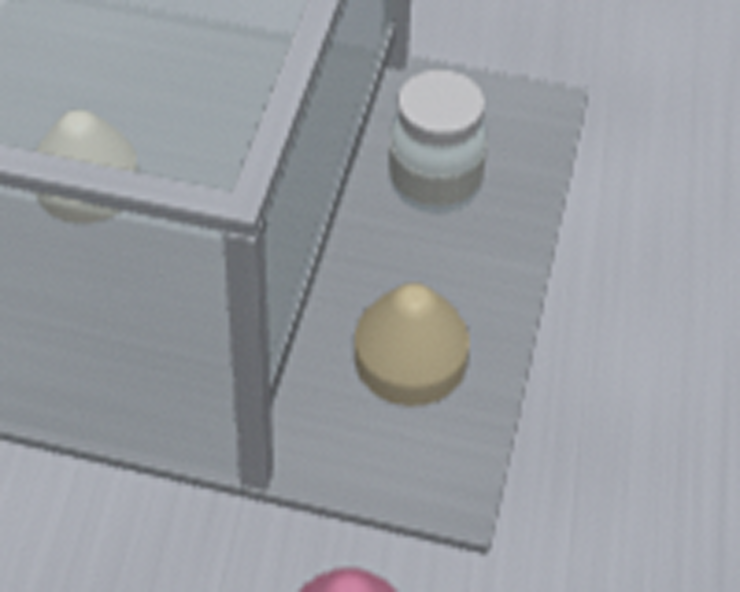

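The crops confirm the tan cone: its tip is at about top (274.5,235) and side (342,259). The ledge's front corners are at top (234.5,259.5) and (365.5,271.8), and at side (361.9,328.4) and (388.4,204.9).

```bash
cat > h.py <<'E'
import numpy as np
from workcell import bot
def ray(n,u,v):
    c=bot.camera_params(n);f=200/np.tan(np.radians(c["vertical_fov"])/2)
    R,t=np.array(c["R"]),np.array(c["t"])
    return -R.T@t, R.T@np.array([(u-c["cx"])/f,(v-c["cy"])/f,1])
def at(n,u,v,z):
    o,d=ray(n,u,v);return (o+d*(z-o[2])/d[2])[:2]
E
python3 - <<'E'
from h import *
P={}
for k,z,t,s in [("FL",.012,(234.5,259.5),(361.9,328.4)),("FR",.012,(365.5,271.8),(388.4,204.9)),("tip",.082,(274.5,235),(342.2,258)),("body",.036,(276.1,237.3),None),
 ("jar",.097,(329.3,233),(349.2,207.2)),("rear",.082,(314,155),(251.6,211.5))]:
    a=at("top",*t,z); b=at("side",*s,z) if s else a; P[k]=(a+b)/2; print(k,a.round(4),b.round(4))
d=P["FL"]-P["FR"];print("width",np.linalg.norm(d)); y=d/np.linalg.norm(d);x=np.array([y[1],-y[0]])
O=(P["FL"]+P["FR"])/2+.15*x;print("O",O,"yaw",np.degrees(np.arctan2(x[1],x[0])),x,y)
for k in P:print(k,((P[k]-O)@x).round(4),((P[k]-O)@y).round(4))
E
```

```text
FL [0.4126 0.1915] [0.4139 0.1979]
FR [ 0.3817 -0.2035] [ 0.382 -0.198]
tip [0.4792 0.0668] [0.4802 0.0637]
body [0.4786 0.0659] [0.4786 0.0659]
jar [ 0.4852 -0.092 ] [ 0.4841 -0.0887]
rear [ 0.7229 -0.0441] [ 0.7316 -0.043 ]
width 0.39665281316223255
O [ 0.54706402 -0.01488737] yaw -4.540106484142326 [ 0.99686217 -0.07915691] [0.07915691 0.99686217]
FL -0.15 0.1983
FR -0.15 -0.1983
tip -0.0735 0.0746
body -0.0746 0.0751
jar -0.0563 -0.0802
rear 0.1819 -0.0143
```

>>> move_arm(moves=[[[0.5,0,0,-0.05,0.01,0.01,0.01],[0.5,0,0,-0.1,0.02,0.02,0.02],[0.5,0,0,-0.15,0.03,0.03,0.03]]])

```text
clock: 0.4
position: [0.279, -0.5588, 0.3836]
tool_rot: [-2.931, -0.171, 0.254]
force: [-0.2, 0.1, -0.4]
grip_width: 0.0438
finger_force: 0.0
```

```bash
cat > fk.py <<'E'
import numpy as np, itertools
from scipy.spatial.transform import Rotation as Ro
def fk(q,p,s,o1,o7):
    h,e1,L1,L2,e2,L3=p; R=Ro.identity(); X=np.array([0,0,h])
    z=lambda a:Ro.from_euler('z',a); y=lambda a:Ro.from_euler('y',a)
    R=z(s[0]*q[0]+o1)*y(q[1]);R=R*z(s[1]*q[2]);X=X+R.apply([e1,0,L1]);R=R*y(q[3]);X=X+R.apply([-e1,0,L2])
    R=R*z(s[2]*q[4])*y(q[5]);X=X+R.apply([e2,0,L3]);R=R*z(s[3]*q[6]+o7)
    return X,R
E
python3 - <<'E'
from fk import *; from workcell import bot
from scipy.optimize import least_squares
o=bot.observe();print(o["clock"],o["qpos"].round(4) if hasattr(o["qpos"],'round') else o["qpos"],o["position"],o["tool_rot"],o["grip_width"])
D=[([1.038,.521,-.036,1.599,.021,1.021,-.113],[.27886,-.559,.23077],[-3.1405,0,.46275]),(o["qpos"],o["position"],o["tool_rot"])]
import json;json.dump([[list(map(float,v)) for v in d] for d in D],open("D.json","w"))
res=[]
for s in itertools.product([1,-1],repeat=4):
    def f(v):
        r=[]
        for q,X,e in D:
            x,R=fk(q,v[:6],s,v[6],v[7]); r+=list(x-X)+list(.3*(R.inv()*Ro.from_euler('xyz',e)).as_rotvec())
        return np.r_[r,1e-3*v[1],1e-3*v[4]]
    for o1 in(0,np.pi/2,np.pi,-np.pi/2):
      for o7 in(0,np.pi/2,np.pi,-np.pi/2):
        m=least_squares(f,[.35,0,.46,.46,0,.28,o1,o7]);res.append((m.cost,s,m.x.round(3)))
res.sort(key=lambda r:r[0])
for r in res[:6]:print(r)
E
```

```text
0.4 [ 1.1381  0.5294 -0.0312  1.2263 -0.1912  1.5607 -0.1701] [ 0.27901031 -0.55875015  0.38356217] [-2.93134465 -0.1706737   0.25411872] 0.04377372979514109
(np.float64(6.85895420250122e-07), (-1, -1, -1, -1), array([-2.413e+00, -2.400e-02,  3.317e+00, -2.700e-02,  9.730e-01,
        2.380e-01, -1.000e-03, -4.714e+00]))
(np.float64(6.858954202501565e-07), (-1, -1, -1, -1), array([-2.413e+00, -2.400e-02,  3.317e+00, -2.700e-02,  9.730e-01,
        2.380e-01, -1.000e-03,  1.569e+00]))
(np.float64(6.858954202501574e-07), (-1, -1, -1, -1), array([-2.413, -0.024,  3.317, -0.027,  0.973,  0.238,  6.282,  1.569]))
(np.float64(6.858954202501606e-07), (-1, -1, -1, -1), array([-2.413e+00, -2.400e-02,  3.317e+00, -2.700e-02,  9.730e-01,
        2.380e-01, -1.000e-03,  1.569e+00]))
(np.float64(6.858954202501613e-07), (-1, -1, -1, -1), array([-2.413e+00, -2.400e-02,  3.317e+00, -2.700e-02,  9.730e-01,
        2.380e-01, -1.000e-03,  1.569e+00]))
(np.float64(6.858954202501644e-07), (-1, -1, -1, -1), array([-2.413e+00, -2.400e-02,  3.317e+00, -2.700e-02,  9.730e-01,
        2.380e-01, -1.000e-03,  1.569e+00]))
```

```bash
cat >> h.py <<'E'
from scipy.spatial.transform import Rotation as Ro
def row(X,R):
    o=bot.observe();R0=Ro.from_euler('xyz',o["tool_rot"])
    if not isinstance(R,Ro):R=Ro.from_euler('xyz',R)
    return R0.inv().apply(np.array(X)-o["position"]).round(4),((R0.inv()*R).as_rotvec()/2/np.pi).round(4)
E
python3 -c "
from h import *
print(row([.40,-.35,.43],[np.pi,0,.9]));print(row([.45,-.12,.45],[np.pi,0,1.3]))"
```

```text
(array([ 0.175 , -0.1714,  0.0192]), array([-0.0234, -0.0369, -0.0993]))
(array([ 0.2831, -0.3772,  0.0614]), array([-0.0161, -0.0419, -0.1626]))
```

>>> move_arm(moves=[[[0.5,0.175,-0.171,0.019,-0.023,-0.037,-0.099],[0.5,0.175,-0.171,0.019,-0.023,-0.037,-0.099],[0.5,0.175,-0.171,0.019,-0.023,-0.037,-0.099],[0.5,0.175,-0.171,0.019,-0.023,-0.037,-0.099],[0.5,0.175,-0.171,0.019,-0.023,-0.037,-0.099]]])

```text
clock: 0.9
position: [0.401, -0.3478, 0.4276]
tool_rot: [-3.142, 0.006, 0.907]
force: [0.3, -0.6, -0.2]
grip_width: 0.0428
finger_force: 0.0
```

```bash
cat > fit.py <<'E'
from fk import *; from workcell import bot; import json
from scipy.optimize import least_squares
D=json.load(open("D.json"));o=bot.observe();D.append([list(map(float,o[k])) for k in("qpos","position","tool_rot")]);json.dump(D,open("D.json","w"))
S=(-1,-1,-1,-1)
def f(v):
    r=[]
    for q,X,e in D:
        x,R=fk(q,v[:6],S,0,np.pi/2); r+=list(x-np.array(X))+list(.3*(R.inv()*Ro.from_euler('xyz',e)).as_rotvec())
    return np.r_[r,1e-3*(v-[.35,0,.46,.46,0,.28])]
m=least_squares(f,[.35,0,.46,.46,0,.28]);json.dump(list(m.x),open("p.json","w"))
print(o["clock"],m.x.round(4),np.abs(f(m.x)).max(),np.round(o["qpos"],3),np.round(o["position"],3),np.round(o["tool_rot"],3))
E
python3 fit.py
```

```text
0.9 [0.0242 0.1076 0.4924 0.3646 0.079  0.0749] 0.05419374788880604 [ 0.78   0.227 -0.227  1.539  0.057  1.382 -0.116] [ 0.401 -0.348  0.428] [-3.142  0.006  0.907]
```

```bash
python3 - <<'E'
from fk import *; import json
from scipy.optimize import least_squares
D=json.load(open("D.json"))
res=[]
for s in itertools.product([1,-1],repeat=4):
  for o7 in np.arange(4)*np.pi/2:
    for e in (0,1):
      def f(v):
        r=[]
        v=v.copy()
        if not e: v[1]=v[4]=0
        for q,X,ee in D:
            x,R=fk(q,v[:6],s,v[6],v[7]); r+=list(x-X)+list(.3*(R.inv()*Ro.from_euler('xyz',ee)).as_rotvec())
        return np.r_[r,1e-4*v]
      m=least_squares(f,[.35,0,.46,.46,0,.28,0,o7]);res.append((np.abs(f(m.x)).max(),e,s,m.x.round(3),f(m.x).round(3)[-14:-8]))
res.sort(key=lambda r:r[0])
for r in res[:6]:print(r)
E
```

```text
(np.float64(0.005931152847162237), 1, (-1, -1, -1, -1), array([ 0.334,  0.006,  0.529,  0.417,  0.003,  0.347, -0.1  ,  1.471]), array([ 0.003,  0.004,  0.001, -0.   , -0.   , -0.   ]))
(np.float64(0.005931153115923304), 1, (-1, -1, -1, -1), array([ 0.334,  0.006,  0.529,  0.417,  0.003,  0.347, -0.1  ,  1.471]), array([ 0.003,  0.004,  0.001, -0.   , -0.   , -0.   ]))
(np.float64(0.005931153123949079), 1, (-1, -1, -1, -1), array([ 0.334,  0.006,  0.529,  0.417,  0.003,  0.347, -0.1  ,  1.471]), array([ 0.003,  0.004,  0.001, -0.   , -0.   , -0.   ]))
(np.float64(0.005931157572508583), 1, (-1, -1, -1, -1), array([ 3.340e-01,  6.000e-03,  5.290e-01,  4.170e-01,  3.000e-03,
        3.470e-01, -1.000e-01,  7.755e+00]), array([ 0.003,  0.004,  0.001, -0.   , -0.   , -0.   ]))
(np.float64(0.005963025952904801), 0, (-1, -1, -1, -1), array([ 0.34 , -9.99 ,  0.533,  0.42 ,  3.735,  0.352, -0.101,  1.471]), array([ 0.002,  0.004,  0.   , -0.   , -0.   , -0.   ]))
(np.float64(0.005963025983075828), 0, (-1, -1, -1, -1), array([  0.34 , -16.627,   0.533,   0.42 ,   9.647,   0.352,  -0.101,
         1.471]), array([ 0.002,  0.004,  0.   , -0.   , -0.   , -0.   ]))
```

```bash
cat > fk.py <<'E'
import numpy as np, json
from scipy.spatial.transform import Rotation as Ro
LO=np.array([-2.91,-.3,-1.5,.17,-1.26,.16,-2.52])+.02;HI=np.array([2.91,2.13,1.42,2.43,4.41,1.93,2.52])-.02
def fk(q,p):
    h,y1,L1,y2,L2,L3,e1=p; z=lambda a:Ro.from_euler('z',-a); y=lambda a:Ro.from_euler('y',a)
    X=np.array([0,0,h]);R=z(q[0])*y(q[1])*z(q[2]);X=X+R.apply([e1,y1,L1]);R=R*y(q[3]);X=X+R.apply([-e1,y2,L2])
    R=R*z(q[4])*y(q[5]);X=X+R.apply([0,0,L3]);return X,R*z(q[6]-np.pi/2)
E
cat > fit.py <<'E'
from fk import *; from workcell import bot
from scipy.optimize import least_squares
D=json.load(open("D.json"));o=bot.observe()
n=[list(map(float,o[k])) for k in("qpos","position","tool_rot")]
if n!=D[-1]:D.append(n);json.dump(D,open("D.json","w"))
p0=np.array([.34,0,.5,0,.43,.33,0])
def f(v):
    r=[]
    for q,X,e in D:
        x,R=fk(q,v); r+=list(x-np.array(X))+list(.3*(R.inv()*Ro.from_euler('xyz',e)).as_rotvec())
    return np.r_[r,1e-3*(v-p0)]
m=least_squares(f,p0);json.dump(list(m.x),open("p.json","w"))
print(o["clock"],m.x.round(4),f(m.x).round(4)[:-7].reshape(-1,6),np.round(o["qpos"],3),np.round(o["position"],3),np.round(o["tool_rot"],3))
E
python3 fit.py
```

```text
0.9 [ 0.3111 -0.0293  0.5411 -0.0293  0.4186  0.3273 -0.0039] [[-0.0001  0.0003  0.0016  0.0006 -0.     -0.0002]
 [ 0.0004 -0.0001 -0.0005 -0.     -0.      0.    ]
 [ 0.0003 -0.0006 -0.0011  0.     -0.     -0.    ]] [ 0.78   0.227 -0.227  1.539  0.057  1.382 -0.116] [ 0.401 -0.348  0.428] [-3.142  0.006  0.907]
```

```bash
cat > ik.py <<'E'
from fk import *
from scipy.optimize import least_squares
p=json.load(open("p.json"));YAW=-.0793
xc=np.array([np.cos(YAW),np.sin(YAW),0]);yc=np.array([-xc[1],xc[0],0]);C0=np.array([.4795,.0655,0])-xc*-.074
def tool(e,sg,yaw=YAW):
    z=Ro.from_euler('z',yaw).apply([np.cos(e),0,-np.sin(e)]);y=sg*Ro.from_euler('z',yaw).apply([0,1,0]);return Ro.from_matrix(np.c_[np.cross(y,z),y,z])
def ik(X,R,seeds):
    best=None
    for s in seeds:
        def f(q):
            x,r=fk(q,p);return np.r_[(x-X)*10,(r.inv()*R).as_rotvec()*3,1e-4*(q-s)]
        m=least_squares(f,np.clip(s,LO+.01,HI-.01),bounds=(LO,HI));c=np.abs(f(m.x)[:6]).max()
        if best is None or c<best[0]:best=(c,m.x)
    return best
rng=np.random.default_rng(0);SEEDS=[LO+(HI-LO)*rng.random(7) for _ in range(3)]+[np.array([a,.6,b,2,3.1,.6,c]) for a in(-.4,.4) for b in (-.5,.5) for c in(1.5,-1.5)]
E
python3 - <<'E'
from ik import *
for sg in(1,-1):
  print("sg",sg)
  for cx in(-.14,-.115,-.06,0,.05,.095):
    l=[]
    for e in(25,35,45,55,65,80):
        X=C0+xc*cx+np.array([0,0,.025]);c,q=ik(X,tool(np.radians(e),sg),SEEDS);l.append("%d:%s"%(e,str(q[[0,2,4,5,6]].round(1)) if c<.02 else "--%.2f"%c))
    print(cx,*l)
E
```

```text
sg 1
-0.14 25:--0.60 35:--0.88 45:--0.66 55:--0.53 65:--0.33 80:[ 0.2 -0.8  1.5  0.5 -0.3]
-0.115 25:--0.58 35:--0.77 45:--0.58 55:--0.45 65:--0.23 80:[-0.1 -0.3  1.3  0.2 -0.1]
-0.06 25:--0.45 35:--0.56 45:--0.44 55:--0.22 65:[-0.5  0.2  2.9  0.3 -1.8] 80:[ 0.3 -0.8  1.3  0.6  0. ]
0 25:--0.34 35:--0.27 45:--0.15 55:[-0.5  0.2  2.9  0.6 -1.8] 65:[-0.4  0.2  2.9  0.2 -1.8] 80:[ 0.3 -0.8  1.2  0.6  0.2]
0.05 25:--0.08 35:[-0.4  0.1  2.7  1.2 -1.7] 45:[-0.3 -0.1  2.7  0.9 -1.5] 55:[-0.5  0.2  2.9  0.5 -1.8] 65:[ 0.4 -0.9  1.8  0.7 -0.3] 80:[ 0.4 -0.9  1.2  0.8  0.3]
0.095 25:[-0.  -0.4  2.7  1.5 -1.3] 35:[-0.2 -0.1  2.7  1.1 -1.5] 45:[-0.5  0.2  2.9  0.7 -1.8] 55:[-0.4  0.2  2.9  0.4 -1.8] 65:[ 0.4 -0.9  1.7  0.7 -0.1] 80:[ 0.4 -1.   1.2  0.9  0.4]
sg -1
-0.14 25:--0.60 35:--0.88 45:--0.66 55:--0.54 65:--0.33 80:[-0.7  0.4  4.4  0.2 -0.1]
-0.115 25:--0.58 35:--0.77 45:--0.62 55:--0.45 65:--0.23 80:--0.07
-0.06 25:--0.45 35:--0.56 45:--0.44 55:--0.22 65:[-0.5  0.2  3.   0.3  1.3] 80:[-0.5  0.3 -0.9  0.2 -1. ]
0 25:--0.34 35:--0.33 45:--0.15 55:[-0.5  0.2  2.9  0.6  1.3] 65:[-0.5  0.2  3.   0.2  1.3] 80:[-0.1 -0.2  0.6  0.3 -2.5]
0.05 25:--0.08 35:[-1.1  1.   3.2  1.2  0.1] 45:[-0.3 -0.1  2.7  0.8  1.6] 55:[-0.5  0.2  3.   0.5  1.3] 65:[-0.8  0.8  4.2  0.5 -0. ] 80:[ 0.  -0.3  0.7  0.4 -2.5]
0.095 25:[-0.1 -0.4  2.7  1.5  1.8] 35:[-0.3 -0.1  2.7  1.1  1.6] 45:[-0.5  0.3  2.9  0.7  1.3] 55:[-0.4  0.2  3.   0.4  1.3] 65:[-0.6  0.5  4.3  0.2  0. ] 80:[ 0.1 -0.5  0.8  0.6 -2.5]
```

```bash
python3 - <<'E'
import ik; from ik import *
ik.LO[4]=2.0
S=[np.array([a,.6,b,2.3,d,.3,c]) for a in(-.5,0,.3) for b in (-.6,.2) for c in(1.5,-1.5) for d in (2.5,3.1)]
for sg in(1,-1):
  for cx in(-.12,-.1,-.08):
    l=[]
    for e in(66,69,72,75,78,81):
        X=C0+xc*cx+np.array([0,0,.025]);c,q=ik.ik(X,tool(np.radians(e),sg),S);l.append("%d:%s"%(e,str(q.round(2)) if c<.02 else "--%.2f"%c))
    print(sg,cx,*l)
E
```

```text
Traceback (most recent call last):
AttributeError: 'function' object has no attribute 'LO'
```

```bash
python3 - <<'E'
from ik import *
LO[4]=2.0
S=[np.array([a,.6,b,2.3,d,.3,c]) for a in(-.5,0,.3) for b in (-.6,.2) for c in(1.5,-1.5) for d in (2.5,3.1)]
for sg in(1,-1):
  for cx in(-.12,-.1,-.08):
    l=[]
    for e in(66,69,72,75,78,81):
        X=C0+xc*cx+np.array([0,0,.025]);c,q=ik(X,tool(np.radians(e),sg),S);l.append("%d:%s"%(e,str(q.round(2)) if c<.02 else "--%.2f"%c))
    print(sg,cx,*l)
E
```

```text
1 -0.12 66:--0.23 69:--0.16 72:--0.08 75:[-0.34  0.6  -0.05  2.41  2.2   0.18 -1.08] 78:--0.07 81:--0.18
1 -0.1 66:--0.14 69:--0.07 72:[-0.48  0.64  0.14  2.41  2.86  0.19 -1.75] 75:[-0.28  0.61 -0.1   2.37  2.    0.18 -0.85] 78:--0.12 81:--0.23
1 -0.08 66:--0.05 69:[-0.48  0.66  0.15  2.4   2.86  0.25 -1.75] 72:[-0.18  0.62 -0.22  2.36  2.    0.28 -0.83] 75:--0.05 78:--0.16 81:--0.28
-1 -0.12 66:--0.23 69:--0.16 72:--0.08 75:[-0.65  0.68  0.36  2.41  3.76  0.18  0.48] 78:[-0.67  0.68  0.41  2.37  4.33  0.18 -0.07] 81:--0.10
-1 -0.1 66:--0.14 69:--0.07 72:[-0.5   0.65  0.16  2.41  2.93  0.19  1.32] 75:[-0.65  0.69  0.39  2.37  3.99  0.18  0.26] 78:--0.03 81:--0.14
-1 -0.08 66:--0.05 69:[-0.5   0.67  0.17  2.4   2.92  0.25  1.33] 72:[-0.81  0.81  0.64  2.36  4.11  0.37  0.11] 75:[-0.69  0.73  0.48  2.32  4.29  0.22 -0.02] 78:--0.08 81:--0.19
```

```bash
python3 - <<'E'
from ik import *; from h import row
q=np.array([.3,.23,-.2,1.9,.06,1.0,1.2])
for cx,z in((-.15,.3),(-.15,.02),(-.08,.02)):
    X=C0+xc*cx+np.array([0,0,z]);c,q=ik(X,tool(np.pi/2,1),[q]);print(cx,z,X.round(3),c.round(3),q.round(2))
X=C0+xc*-.15+np.array([0,0,.3])
M=np.array([.403,-.13,.38]);Rm=Ro.from_euler('xyz',[np.pi,0,2.0]);print(row(M,Rm),row(X,tool(np.pi/2,1)))
E
```

```text
-0.15 0.3 [0.404 0.072 0.3  ] 0.0 [ 0.06  0.1  -0.41  2.02  0.05  1.03  1.11]
-0.15 0.02 [0.404 0.072 0.02 ] 0.0 [-0.24  0.61 -0.11  2.28  0.24  0.26  0.93]
-0.08 0.02 [0.474 0.066 0.02 ] 0.0 [-0.16  0.66 -0.14  2.12  0.23  0.38  1.01]
(array([ 0.173 , -0.1327,  0.0467]), array([-0.0005,  0.0008, -0.174 ])) (array([ 0.3326, -0.2563,  0.1258]), array([-0.0009,  0.0005, -0.343 ]))
```

>>> move_arm(moves=[[[0.5,0.173,-0.133,0.047,0,0.001,-0.174],[0.5,0.173,-0.133,0.047,0,0.001,-0.174],[0.5,0.173,-0.133,0.047,0,0.001,-0.174],[0.5,0.173,-0.133,0.047,0,0.001,-0.174],[0.5,0.173,-0.133,0.047,0,0.001,-0.174]]])

```text
clock: 1.4
position: [0.4027, -0.1288, 0.379]
tool_rot: [-3.139, -0.003, 1.659]
force: [-0.2, -0.9, 0.7]
grip_width: 0.0429
finger_force: 0.0
```

```bash
python3 fit.py; python3 - <<'E'
from ik import *; from h import row
X=C0+xc*-.15+np.array([0,0,.3]);print(row(X,tool(np.pi/2,1)))
E
```

```text
1.4 [ 0.307  -0.029   0.5461 -0.029   0.418   0.3269 -0.0054] [[ 0.0004  0.0006  0.002   0.0006 -0.     -0.0002]
 [ 0.001  -0.0003 -0.0006 -0.     -0.      0.    ]
 [-0.0005  0.0004 -0.001   0.     -0.     -0.    ]
 [ 0.0005 -0.0015 -0.0004  0.     -0.      0.    ]] [ 0.609  0.067 -0.461  1.853  0.029  1.233  0.227] [ 0.403 -0.129  0.379] [-3.139e+00 -3.000e-03  1.659e+00]
(array([0.1992, 0.0189, 0.0796]), array([-1.000e-04, -7.000e-04, -2.233e-01]))
```

>>> move_arm(moves=[[[0.5,0.199,0.019,0.08,0,0,-0.223],[0.5,0.199,0.019,0.08,0,0,-0.223],[0.5,0.199,0.019,0.08,0,0,-0.223],[0.5,0.199,0.019,0.08,0,0,-0.223],[0.5,0.199,0.019,0.08,0,0,-0.223]]])

```text
clock: 1.9
position: [0.4052, 0.0714, 0.2989]
tool_rot: [-3.141, -0.005, 2.41]
force: [-0.2, -0.4, 0.6]
grip_width: 0.0425
finger_force: 0.0
```

```bash
python3 fit.py|tail -1; python3 - <<'E'
from ik import *; from h import row
for z in(.06,.02):
  X=C0+xc*-.15+np.array([0,0,z]);print(row(X,tool(np.pi/2,1)))
E
```

```text
[ 0.0041 -0.0028 -0.0012  0.     -0.     -0.    ]] [ 0.346  0.143 -0.725  2.001  0.105  1.038  0.412] [0.405 0.071 0.299] [-3.141 -0.005  2.41 ]
(array([-1.000e-04, -9.000e-04,  2.389e-01]), array([ 0.0002, -0.0008, -0.1038]))
(array([-0.0003, -0.0009,  0.2789]), array([ 0.0002, -0.0008, -0.1038]))
```

>>> move_arm(moves=[[[0.5,0,-0.001,0.1,0,-0.001,-0.104],[0.5,0,-0.001,0.15,0,-0.001,-0.104],[0.5,0,-0.001,0.2,0,-0.001,-0.104],[0.5,0,-0.001,0.239,0,-0.001,-0.104],[0.5,0,-0.001,0.239,0,-0.001,-0.104]]])

```text
clock: 2.4
position: [0.4037, 0.0674, 0.0585]
tool_rot: [3.141, 0.0, 3.059]
force: [2.3, -0.2, -0.8]
grip_width: 0.0426
finger_force: 0.0
```

```bash
python3 fit.py|tail -1; python3 - <<'E'
from ik import *; from h import row
for cx,z in((-.15,.02),(-.12,.02),(-.08,.02)):
  X=C0+xc*cx+np.array([0,0,z]);print(row(X,tool(np.pi/2,1)))
E
```

```text
[ 0.0011 -0.0024 -0.0006  0.     -0.      0.    ]] [ 0.156  0.567 -0.591  2.254  0.676  0.497  0.516] [0.404 0.067 0.058] [3.141 0.    3.059]
(array([0.0003, 0.004 , 0.0385]), array([ 0.0002,  0.    , -0.0005]))
(array([-0.0297,  0.0041,  0.0385]), array([ 0.0002,  0.    , -0.0005]))
(array([-0.0697,  0.0043,  0.0385]), array([ 0.0002,  0.    , -0.0005]))
```

>>> move_arm(moves=[[[0.5,0,0.004,0.02,0,0,0],[0.5,0,0.004,0.038,0,0,0],[0.5,-0.01,0.004,0.038,0,0,0],[0.5,-0.018,0.004,0.038,0,0,0],[0.5,-0.024,0.004,0.038,0,0,0]]])

```text
clock: 2.9
position: [0.431, 0.0691, 0.0241]
tool_rot: [3.141, 0.004, 3.052]
force: [0.2, -1.2, 0.7]
grip_width: 0.0429
finger_force: 0.0
```

```bash
python3 fit.py|tail -1; python3 - <<'E'
from h import *; import cv2
a=bot.grab_frame("side")[150:330,200:440,::-1].copy();b=bot.grab_frame("top")[150:330,200:440,::-1].copy()
cv2.imwrite("pics/p1.png",cv2.resize(np.vstack([a,b])[:, :],None,fx=1.66,fy=1.66,interpolation=cv2.INTER_CUBIC) if 0 else cv2.resize(np.hstack([a,b]),(800,300),interpolation=cv2.INTER_CUBIC))
print(bot.observe()["force"])
E
```

```text
[ 0.0003 -0.0014 -0.0001  0.      0.     -0.    ]] [ 0.105  0.655 -0.517  2.204  0.754  0.457  0.463] [0.431 0.069 0.024] [3.141 0.004 3.052]
[-0.93031529  0.52891522 -1.07070894]
```

View pics/p1.png

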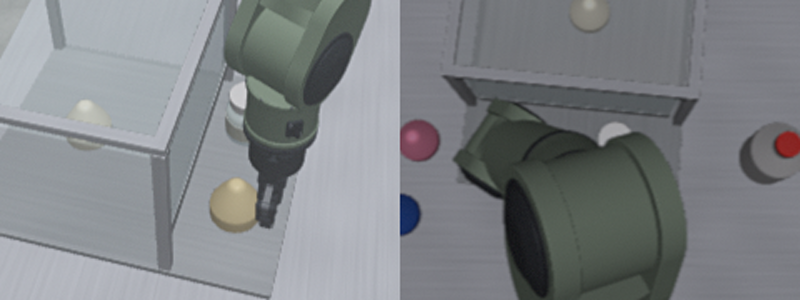

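The hand is just behind the tan cone: side crop cone at (236,205), finger tip at (265,222). The jar and flap are untouched. Next I check whether the IK can follow a push that tilts as it advances.

```bash
python3 - <<'E'
from ik import *; from h import bot,row
q=np.array(bot.observe()["qpos"])
for cx,e in((-.11,85),(-.1,80),(-.09,76),(-.08,72),(-.06,68),(-.04,64),(-.02,60),(0,57),(.025,52),(.05,47),(.07,45),(.09,43)):
    X=C0+xc*cx+np.array([0,0,.022]);c,q=ik(X,tool(np.radians(e),1),[q]);print(cx,e,c.round(3),q.round(2))
E
```

```text
-0.11 85 0.0 [ 0.    0.64 -0.4   2.24  0.89  0.35  0.33]
-0.1 80 0.0 [-0.18  0.63 -0.18  2.28  1.12  0.19  0.07]
-0.09 76 0.0 [-0.08  0.63 -0.32  2.31  1.59  0.28 -0.39]
-0.08 72 0.0 [ 0.    0.66 -0.45  2.33  1.83  0.4  -0.62]
-0.06 68 0.0 [ 0.05  0.69 -0.51  2.34  1.96  0.49 -0.73]
-0.04 64 0.0 [ 0.08  0.72 -0.55  2.34  2.07  0.58 -0.81]
-0.02 60 0.0 [ 0.1   0.75 -0.58  2.34  2.16  0.67 -0.88]
0 57 0.0 [ 0.12  0.78 -0.59  2.32  2.22  0.73 -0.91]
0.025 52 0.0 [ 0.13  0.83 -0.61  2.32  2.32  0.84 -0.96]
0.05 47 0.0 [ 0.14  0.88 -0.61  2.3   2.41  0.94 -1.01]
0.07 45 0.0 [ 0.13  0.89 -0.58  2.27  2.45  0.95 -1.02]
0.09 43 0.0 [ 0.12  0.91 -0.55  2.24  2.49  0.96 -1.04]
```

```bash
cat > plan.py <<'E'
from ik import *; from h import bot,row
import sys
o=bot.observe();P=np.array(o["position"])-C0;print("cx,cy,z",(P@xc).round(4),(P@yc).round(4),P[2].round(4),"q",np.round(o["qpos"],2))
Rz=Ro.from_euler('xyz',o["tool_rot"]).apply([0,0,1]);print("e",np.degrees(-np.arcsin(Rz[2])).round(1))
for a in sys.argv[1:]:
    cx,e,z=map(float,a.split(","));print(a,*row(C0+xc*cx/1000+np.array([0,0,z/1000]),tool(np.radians(e),1)))
E
python3 plan.py -114,86,22 -107,83,22 -100,80,22
```

```text
cx,cy,z -0.1227 -0.0005 0.024 q [ 0.1   0.66 -0.52  2.2   0.76  0.46  0.46]
e 89.7
-114,86,22 [-0.0087  0.0005  0.002 ] [ 0.0001 -0.0103 -0.0018]
-107,83,22 [-0.0157  0.0006  0.0021] [ 0.     -0.0187 -0.0018]
-100,80,22 [-0.0227  0.0007  0.0021] [-0.     -0.027  -0.0018]
```

>>> move_arm(moves=[[[0.5,-0.005,0,0.002,0,-0.005,-0.002],[0.5,-0.009,0,0.002,0,-0.01,-0.002],[0.5,-0.014,0.001,0.002,0,-0.016,-0.002],[0.5,-0.018,0.001,0.002,0,-0.022,-0.002],[0.5,-0.023,0.001,0.002,0,-0.027,-0.002]]])

```text
clock: 3.5
position: [0.4524, 0.0681, 0.0219]
tool_rot: [-3.141, 0.174, 3.065]
force: [-0.2, -0.6, -0.4]
grip_width: 0.0422
finger_force: 0.3
```

```bash
python3 plan.py -90,76,22 -80,72,22
```

```text
cx,cy,z -0.1012 0.0004 0.0219 q [-0.18  0.61 -0.19  2.3   1.15  0.19  0.04]
e 80.0
-90,76,22 [-0.011  -0.0004  0.0019] [ 0.0001 -0.0111  0.0004]
-80,72,22 [-0.0209 -0.0005  0.0036] [ 0.0001 -0.0223  0.0004]
```

>>> move_arm(moves=[[[0.5,-0.004,0,0.001,0,-0.004,0],[0.5,-0.008,0,0.001,0,-0.008,0],[0.5,-0.012,0,0.002,0,-0.013,0],[0.5,-0.016,0,0.003,0,-0.018,0],[0.5,-0.021,0,0.004,0,-0.022,0]]])

```text
clock: 4.0
position: [0.4741, 0.0667, 0.0217]
tool_rot: [3.142, 0.314, 3.065]
force: [-1.1, -0.2, -0.3]
grip_width: 0.0426
finger_force: 0.4
```

```bash
python3 plan.py -65,69,22 -50,66,22; python3 - <<'E'
from h import *; import cv2
a=bot.grab_frame("side")[150:330,200:440,::-1]
cv2.imwrite("pics/p2.png",cv2.resize(a,None,fx=3,fy=3,interpolation=cv2.INTER_CUBIC))
E
```

```text
cx,cy,z -0.0794 0.0008 0.0217 q [-0.09  0.64 -0.33  2.35  1.9   0.33 -0.71]
e 72.0
-65,69,22 [-0.0138 -0.0008  0.0041] [ 0.0002 -0.0084  0.0004]
-50,66,22 [-0.0281 -0.0008  0.0088] [ 0.0002 -0.0167  0.0004]
```

View pics/p2.png

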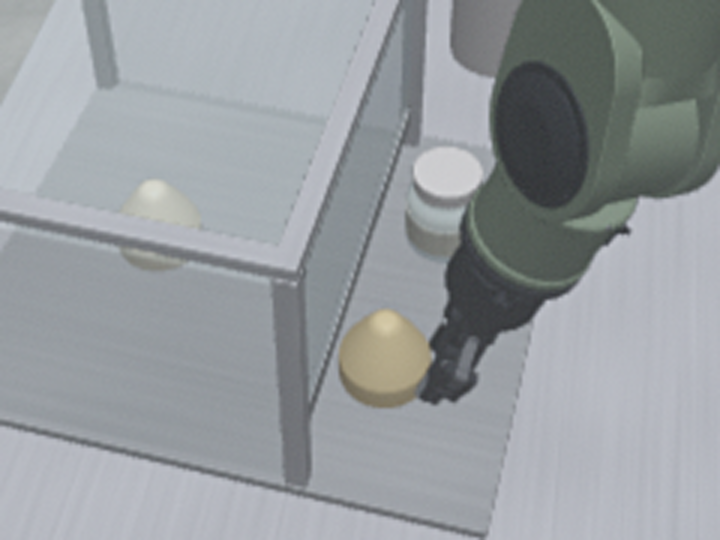

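The cone (385,355 in the crop) is upright and the fingers are touching its rear. It is just short of the flap, and the jar is clear of the hand. I'll continue the push.

>>> move_arm(moves=[[[0.5,-0.006,0,0.002,0,-0.003,0],[0.5,-0.012,-0.001,0.004,0,-0.007,0],[0.5,-0.017,-0.001,0.005,0,-0.01,0],[0.5,-0.023,-0.001,0.007,0,-0.014,0],[0.5,-0.028,-0.001,0.009,0,-0.017,0]]])

```text
clock: 4.55
position: [0.5033, 0.0629, 0.0213]
tool_rot: [-3.14, 0.419, 3.065]
force: [-1.5, 0.7, 1.7]
grip_width: 0.0424
finger_force: 0.9
```

```bash
python3 plan.py -33,62.5,22 -16,59,22
```

```text
cx,cy,z -0.0501 -0.0007 0.0213 q [-0.    0.68 -0.44  2.35  2.09  0.49 -0.86]
e 66.0
-33,62.5,22 [-0.0159  0.0006  0.0063] [ 0.     -0.0097  0.0004]
-16,59,22 [-0.0314  0.0006  0.0132] [ 0.     -0.0195  0.0004]
```

>>> move_arm(moves=[[[0.5,-0.006,0,0.003,0,-0.004,0],[0.5,-0.012,0,0.005,0,-0.008,0],[0.5,-0.019,0,0.008,0,-0.012,0],[0.5,-0.025,0.001,0.011,0,-0.016,0],[0.5,-0.031,0.001,0.013,0,-0.019,0]]])

```text
clock: 5.05
position: [0.5367, 0.0615, 0.0216]
tool_rot: [-3.14, 0.538, 3.066]
force: [-0.4, -0.3, -0.6]
grip_width: 0.0427
finger_force: 0.4
```

```bash
python3 plan.py 2,56,22 20,52.5,22; python3 - <<'E'
from h import *; import cv2
a=bot.grab_frame("side")[130:330,180:440,::-1]
cv2.imwrite("pics/p3.png",cv2.resize(a,None,fx=2.9,fy=2.9,interpolation=cv2.INTER_CUBIC))
E
```

```text
cx,cy,z -0.0166 0.0005 0.0216 q [ 0.04  0.74 -0.5   2.35  2.24  0.65 -0.97]
e 59.2
2,56,22 [-0.0162 -0.0006  0.0092] [ 0.0001 -0.0089  0.0005]
20,52.5,22 [-0.0317 -0.0006  0.0184] [ 0.0001 -0.0186  0.0005]
```

View pics/p3.png

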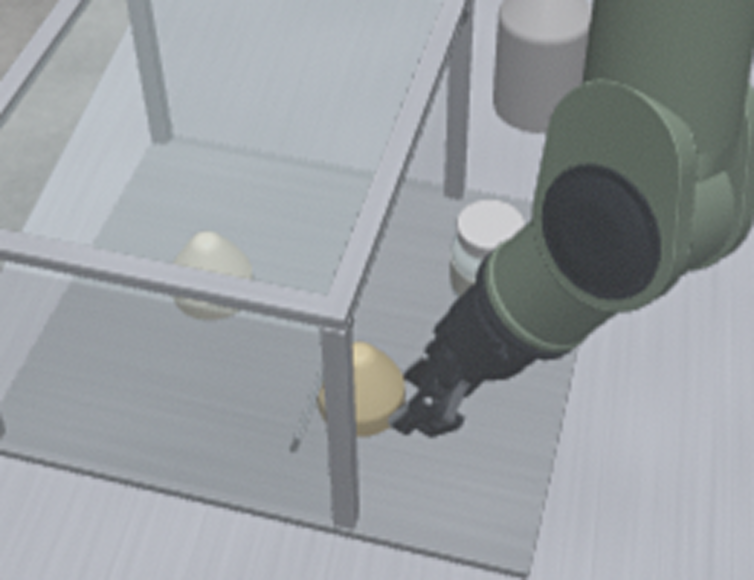

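The cone (362,390) is upright under the lifted flap, whose edge shows at (300,440). The hand is well clear of the jar.

>>> move_arm(moves=[[[0.5,-0.006,0,0.004,0,-0.004,0],[0.5,-0.013,0,0.007,0,-0.008,0],[0.5,-0.019,-0.001,0.011,0,-0.011,0],[0.5,-0.025,-0.001,0.015,0,-0.015,0],[0.5,-0.032,-0.001,0.018,0,-0.019,0]]])

```text
clock: 5.6
position: [0.5734, 0.0577, 0.0224]
tool_rot: [-3.14, 0.657, 3.066]
force: [-0.3, -1.0, -1.9]
grip_width: 0.0428
finger_force: 0.5
```

```bash
python3 plan.py 37,50,22 55,47,22
```

```text
cx,cy,z 0.0203 -0.0004 0.0224 q [ 0.07  0.81 -0.52  2.33  2.37  0.8  -1.04]
e 52.3
37,50,22 [-0.013   0.0003  0.0106] [ 0.0001 -0.0065  0.0005]
55,47,22 [-0.0272  0.0003  0.0216] [ 0.0001 -0.0148  0.0005]
```

>>> move_arm(moves=[[[0.5,-0.005,0,0.004,0,-0.003,0],[0.5,-0.011,0,0.009,0,-0.006,0],[0.5,-0.016,0,0.013,0,-0.009,0],[0.5,-0.022,0,0.017,0,-0.012,0],[0.5,-0.027,0,0.022,0,-0.015,0]]])

```text
clock: 6.1
position: [0.6084, 0.0553, 0.0216]
tool_rot: [-3.14, 0.752, 3.066]
force: [-3.3, 0.5, 3.5]
grip_width: 0.043
finger_force: 1.9
```

```bash
python3 plan.py 75,44.5,22 93,42,22
```

```text
cx,cy,z 0.0553 0.0 0.0216 q [ 0.08  0.87 -0.52  2.3   2.46  0.91 -1.08]
e 46.9
75,44.5,22 [-0.0146 -0.0001  0.0132] [ 0.0002 -0.0067  0.0005]
93,42,22 [-0.0277 -0.0001  0.0255] [ 0.0002 -0.0136  0.0005]
```

>>> move_arm(moves=[[[0.5,-0.006,0,0.005,0,-0.003,0],[0.5,-0.011,0,0.01,0,-0.005,0],[0.5,-0.017,0,0.015,0,-0.008,0],[0.5,-0.022,0,0.02,0,-0.011,0],[0.5,-0.026,0,0.023,0,-0.013,0]]])

```text
clock: 6.6
position: [0.6429, 0.0525, 0.0222]
tool_rot: [-3.14, 0.833, 3.066]
force: [-0.6, 0.2, -0.8]
grip_width: 0.0429
finger_force: 0.3
```

```bash
python3 plan.py 80,43,22 40,47,22; python3 - <<'E'
from h import *; import cv2
a=bot.grab_frame("side")[110:330,160:450,::-1]
cv2.imwrite("pics/p4.png",cv2.resize(a,None,fx=2.7,fy=2.7,interpolation=cv2.INTER_CUBIC))
E
```

```text
cx,cy,z 0.0899 0.0 0.0222 q [ 0.09  0.91 -0.51  2.26  2.53  0.98 -1.09]
e 42.2
80,43,22 [ 0.0068  0.     -0.0072] [0.0002 0.0021 0.0004]
40,47,22 [ 0.0337  0.0001 -0.0368] [0.0002 0.0132 0.0004]
```

View pics/p4.png

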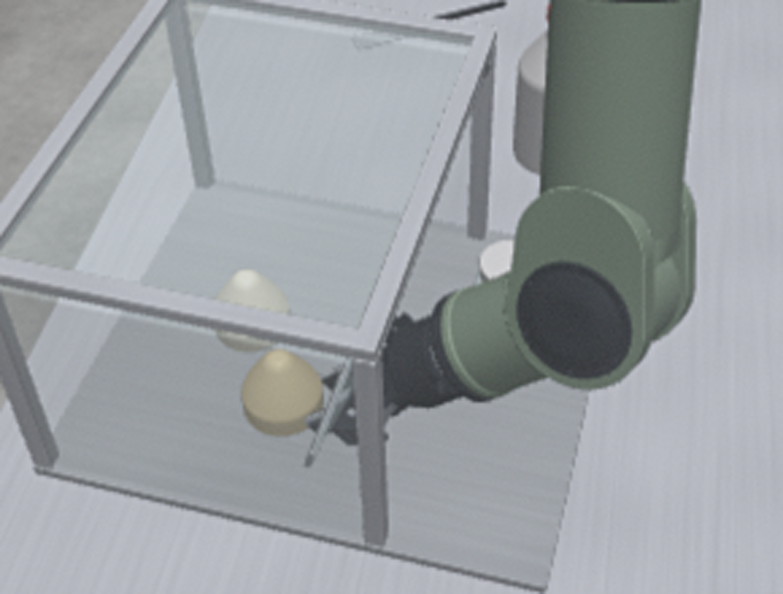

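```bash
python3 - <<'E'
from h import *; from ik import xc,yc,C0
P=np.r_[at("side",263.7,239.8,.082),0]-C0;print(P@xc,P@yc)
E
python3 plan.py 98,41.5,22
```

```text
0.12424665733024283 -0.006971844003795672
cx,cy,z 0.0902 -0.0 0.0222 q [ 0.09  0.91 -0.51  2.26  2.53  0.98 -1.09]
e 42.2
98,41.5,22 [-0.005   0.      0.0059] [ 0.0002 -0.002   0.0004]
```

The cone (280,390) is upright inside, about 124 mm past the flap's plane, and clear of the rear cheese (248,305). The flap is resting on the hand. I'll withdraw along the same path.

>>> move_arm(moves=[[[0.5,0.003,0,-0.004,0,0.001,0],[0.5,0.009,0,-0.01,0,0.003,0],[0.5,0.017,0,-0.018,0,0.006,0],[0.5,0.025,0,-0.027,0,0.01,0],[0.5,0.034,0,-0.037,0,0.013,0]]])

```text
clock: 7.15
position: [0.5913, 0.0566, 0.0225]
tool_rot: [-3.14, 0.749, 3.066]
force: [-0.1, 0.3, -0.2]
grip_width: 0.0428
finger_force: 0.1
```

```bash
python3 plan.py 10,52,22 -16,57,22
```

```text
cx,cy,z 0.0381 -0.0 0.0225 q [ 0.07  0.86 -0.54  2.34  2.46  0.94 -1.1 ]
e 47.1
10,52,22 [ 0.021   0.0001 -0.0188] [0.0002 0.0137 0.0005]
-16,57,22 [ 0.04    0.0002 -0.0365] [0.0002 0.0276 0.0005]
```

>>> move_arm(moves=[[[0.5,0.008,0,-0.007,0,0.005,0],[0.5,0.016,0,-0.014,0,0.011,0],[0.5,0.024,0,-0.022,0,0.016,0],[0.5,0.032,0,-0.029,0,0.022,0],[0.5,0.04,0,-0.036,0,0.028,0]]])

```text
clock: 7.65
position: [0.5374, 0.0607, 0.0215]
tool_rot: [-3.141, 0.572, 3.066]
force: [0.1, 0.6, -0.2]
grip_width: 0.0426
finger_force: 0.0
```

```bash
python3 plan.py -45,65,24 -75,71,30
```

```text
cx,cy,z -0.0159 -0.0002 0.0215 q [ 0.05  0.76 -0.53  2.37  2.29  0.72 -1.01]
e 57.2
-45,65,24 [ 0.0231  0.0003 -0.0179] [0.0001 0.0217 0.0005]
-75,71,30 [ 0.0451  0.0004 -0.0392] [0.0001 0.0383 0.0005]
```

>>> move_arm(moves=[[[0.5,0.012,0,-0.009,0,0.011,0],[0.5,0.023,0,-0.018,0,0.022,0],[0.5,0.034,0,-0.028,0,0.03,0],[0.5,0.045,0,-0.039,0,0.038,0],[0.5,0.045,0,-0.039,0,0.038,0]]])

```text
clock: 8.15
position: [0.4792, 0.0655, 0.0306]
tool_rot: [-3.141, 0.336, 3.066]
force: [-0.6, 0.1, 0.4]
grip_width: 0.0427
finger_force: 0.0
```

```bash
python3 plan.py -90,75,60; python3 - <<'E'
from h import *; import cv2
a=bot.grab_frame("side")[110:330,160:450,::-1]
cv2.imwrite("pics/p5.png",cv2.resize(a,None,fx=2.7,fy=2.7,interpolation=cv2.INTER_CUBIC))
E
```

```text
cx,cy,z -0.0743 -0.0 0.0306 q [-0.08  0.62 -0.35  2.35  1.91  0.35 -0.71]
e 70.7
-90,75,60 [ 0.0051  0.0001 -0.0329] [0.0001 0.0118 0.0006]
```

View pics/p5.png

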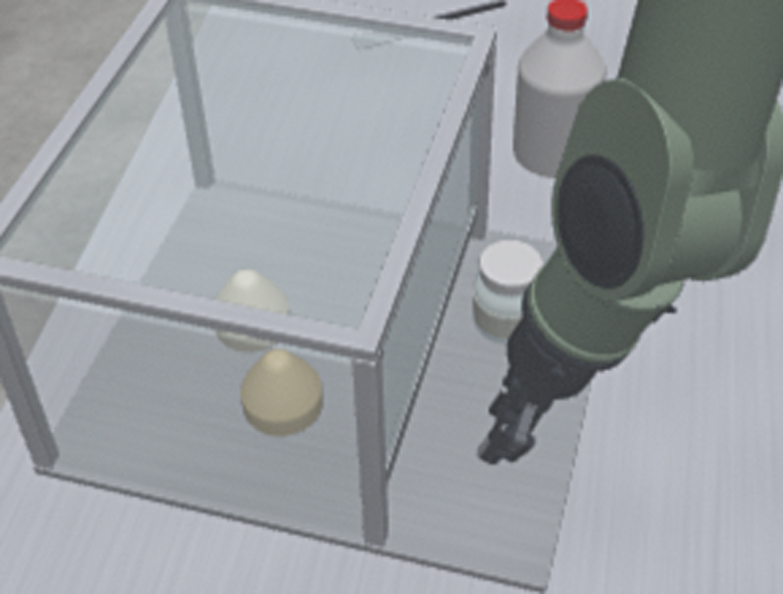

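The cone (281,390) stands upright inside, the flap hangs shut, and the jar, rear cheese and jug are where they were. I'll back off slightly, let things settle, then hand in.

>>> move_arm(moves=[[[0.5,0.003,0,-0.016,0,0.006,0],[0.5,0.005,0,-0.033,0,0.012,0],[0.5,0.005,0,-0.033,0,0.012,0],[0.5,0.005,0,-0.033,0,0.012,0],[0.5,0.005,0,-0.033,0,0.012,0]]])

```text
clock: 8.7
position: [0.4642, 0.0658, 0.0586]
tool_rot: [-3.139, 0.261, 3.065]
force: [0.3, 1.0, -0.1]
grip_width: 0.0431
finger_force: 0.0
```

```bash
python3 -c "
from workcell import bot
print(bot.observe()['clock'],abs(bot.observe()['qd']).max());print(bot.job_done())"
```

```text
8.7 0.021422152221431658
the job is handed in; nothing more can be done
None
```

The cheese was slid under the flap and stands upright inside the case, about 124 mm past the flap's plane; the flap hung shut behind the withdrawn hand, the jar, rear cheese and jug looked unmoved in the last picture, and I handed the job in at 8.7 s.

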